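# Pack the cheese and snap the box shut

### The arm

A 6-joint arm with a two-finger parallel gripper is mounted at the origin on a cart in front of the work surface, level with it; the furniture and walls round the work are solid. World frame = base frame: x ahead of the robot, y to its left, z up, the work surface at z = 0. Lengths are in mm, angles in rad, forces in N, time in s.
With the tool pointing down it reaches from about 275 to 1000 mm from the base axis. Payload 8.4 kg.
Tool frame: the origin (TCP) lies on the centre line of the jaws, within the pads' length; the fingertips stand 17 mm ahead of it and the grasp point (between the pads) lies 2 mm behind it; z points along the fingers, y is the line along which they close (so a half turn about z gives the same grasp; the last joint's range is limited). The gripper opens to 85 mm and grips with 20 to 120 N. Pads are 22 mm wide; open, the fingers measure 114 mm over their backs; the gripper's body (76 mm by 85 mm) begins 54 mm behind the grasp point. The pads swing forward as they close: fully open they stand 13 mm farther back than shut.
Start: joints at [-1.338, 0.353, 1.633, -0, 1.155, -0.002], TCP at [145.404, -607.853, 248.281] pointing down, gripper open.
Joint ranges: [-2.63, 2.63], [-0.92, 2.1], [0.06, 2.66], [-1.3, 4.44], [0, 2.69], [-3.02, 3.02]. Speed limits (rad/s): [2.22, 2.22, 2.79, 3.14, 3.14, 3.14].

### API

Orientations are given as [roll, pitch, yaw] about the fixed x, y, z axes, in that order (R = Rz(yaw) Ry(pitch) Rx(roll)).
In Python, from rig import r, eyes gives the robot as it stands. The module is installed in compiled form; this text tells all that it offers.
- The arm moves only by the shell command python3 -m inch 'ROWS' [FORCE]. ROWS is JSON, a list of rows, each a list of 7 numbers: the shift along the tool's x, y, z in m, then the turn, a rotation vector about the tool's x, y, z in degrees, then the closure, from -1 (fully open) to 1 (shut). In form: [[x, y, z, rx, ry, rz, gripper], ...]. A call has 1 to 8 rows; each row shifts and turns the commanded pose from where the row before left it, along the tool's axes as they then stand; what a row does not reach is not made up. A row lasts 1/10 s, in which the tool goes at most 50 mm and 8.59 degrees, less where a joint would pass 70% of its speed; a pose out of reach is approached as far as the arm can. A call with a gripper value outside its range is refused whole. The fingers move at their own pace and stop on an object; FORCE is the grip in N (left out, the last holds). Time passes only in rows, so rows that do not move let the fingers close. It gives the time, the measured TCP pose, the force, the opening and the grip force at its end, in the units of the state.
- r.sense(): the state, without advancing time (a new reading comes with each control period).
- eyes.grab_frame(name): name is "scene" or "top" or "wrist"; returns a dict with "img" (384x512x3 uint8, blue, green, red), "fx", "fy", "cx", "cy" (pixels), "D" ([k1, k2, p1, p2, k3] as OpenCV has them; the pictures are not rectified), "R" (3x3) and "t" (3): a world point X has camera coordinates R X + t; the wrist camera has in their place "hand_eye" (4x4, takes a point from camera to tool coordinates, whose origin is the TCP and whose axes are the flange's). Camera axes: x right, y down, z forward; pixel columns grow to the right and rows downward; lengths in mm; the calibration is good to about 2 mm. A picture is of the moment at which its call begins: read the wrist's pose just before it. There is no depth.
- r.sign_off(): hands the job in; it is judged then, once.
The state is a dict: "clock": time; "qpos": joint angles; "qvel": joint speeds; "joint_efforts": joint torques, N m; "eef_pos": TCP position; "tcp_rot": TCP orientation; "contact_force": force on the tool from outside, world axes, zero at the start; "wrist_torque": the same for the moment, N m; "opening": opening from 0.0 (shut) to 1.0 (fully open); "grasp_force": force on a finger pad.
Only numpy, scipy, OpenCV 4.12 (cv2) and the standard library are available. Lean on these libraries where they do the work, as an engineer would, in place of code of your own. Each camera call takes 0.05 s, during which the arm holds its last target. There are 200 camera calls.

### The job

Lay the cheese block from the wooden board inside the white snap-lid box, release it there, then swing the green lid over and press its free edge down, firmly but gently, past the orange spring catch until it clicks shut. Press no harder than the catch needs (the lid cracks at 25 N), and leave the other things on the table where they are.

Things in the scene. Friction and masses are not known exactly. Their poses are not given: they have to be found in the camera images.
- cheese_block: Soft pale cheese block, 36 (x) x 52 (y) x 31 (z) mm, 55 g, lying on the wooden board; origin at the centre of its underside, z up. Grasp across its 36 mm (its x axis).
- cheese_board: Rectangular wooden board, 125 x 225 mm, 16 mm thick, fixed on the table; origin at the centre of its underside.
- box: Snap-lid box on a dark steel foot plate fixed to the table; origin at the centre of the plate's underside. White open box, outside 150 (x) x 180 (y) x 60 mm, walls and floor 4 mm, centred over the origin. It stands on a screw riser set to an unknown height: its underside is 37 to 53 mm above the origin (inner floor 41 to 57, rim 97 to 113), shown by no reading: feel for it. It is rigid.
- hinge (a point): Hinge line of the green lid in plan: box x = +75 mm (far side), y = 0, drawn at 108 mm; true height 100 to 116 mm (riser). Its axis runs along box y. Lid plate 6 mm thick, hinge line in its mid-plane, 148 mm deep, 180 wide; white ribbed thumb pad on its outer face 113 to 131 mm from the hinge. Stiff hinge (0.12 N m): the lid stays where left. The lid withstands 25 N.
- lid (a joint): Lid angle (rad): 0 shut, 1.57 upright, up to 2.0 leaning back away from the robot. Unlatched it rests on the catch at 0.02 to 0.08; latched it stays below 0.01.
- catch (a joint): Orange spring catch, 42 mm wide, mid -x side of the box; slide outward (m), 0 home. Its nose, ramped at 45 degrees, rises 17 mm above the hinge line and reaches in to box x = -74 mm, 4 mm over a lip on the lid's free edge. The lip pushes it out 4 mm, then it springs back with a click. Pressed at the pad the lid passes it at about 9 to 14 N; the force then drops until the lid meets its stop.
- juice_bottle: Dark juice bottle with black cap, 61 mm across, 240 mm high, loose bystander; origin at the centre of its underside.
- cutlery_cup: Clear cup with green cutlery, 66 mm across, 141 mm high, loose bystander; origin at the centre of its underside.
- spread_jar: Jar with black cap, 72 mm across, 79 mm high, loose bystander; origin at the centre of its underside.

How it is judged (in metres and radians):
On the way, in this order (a step that is already met when the one before it is completed fails the run):
1. the cheese lies released in the open box (x of cheese_block in the frame of box between -0.071 and 0.071 m and y of cheese_block in the frame of box between -0.086 and 0.086 m and z of cheese_block in the frame of box between 0.035 and 0.08 m and contact force between the fingers and cheese_block below 0.1 N and linear speed of cheese_block below 0.03 m/s and value of joint lid above 0.8 rad), for 0.2 s.
2. the lid has clicked under the catch (value of joint lid below 0.015 rad and value of joint catch below 0.0015 m), for 0.2 s.
At the end, for the whole second after the job is handed in: The cheese lies at rest inside the box, the lid is shut (below 0.015 rad) and the catch has sprung back over its lip (within 1.5 mm of its home) (all of step 2 and x of cheese_block in the frame of box between -0.071 and 0.071 m and y of cheese_block in the frame of box between -0.086 and 0.086 m and z of cheese_block in the frame of box between 0.035 and 0.08 m and linear speed of cheese_block below 0.03 m/s); the robot touches nothing.
It fails at once if the box, its lid or its catch is pushed with more than 25 N (contact force between any of the fingers, the arm and box above 25 N).
It fails at once if a bystander is moved more than 3 cm (distance of any of juice_bottle, cutlery_cup, spread_jar from where it was at the start of the episode above 0.03 m).
It also fails if it takes over 72 s, if anything falls off the work surface, if the arm or the gripper's body presses on something with over 40 N, if the wrist force passes 120 N, or if a joint passes its speed limit or range.

## Working session

There is one attempt and no reset: what is moved stays moved. The work goes in short steps, Python scripts to look and compute and a shell command to move; the robot and the scene stay as the last step left them, time stands still between calls to the robot, and variables do not carry over. Pictures are saved under pics/ and viewed, at most 10 in all, crops included, and the job is handed in when it is done.

```bash
mkdir -p pics
python3 - <<'E'
from rig import r, eyes
import cv2, numpy as np
s=r.sense(); print(s)
ims=[]
for n in ("scene","top"):
    f=eyes.grab_frame(n); cv2.imwrite(f"pics/{n}0.png",f["img"])
    np.savez(f"{n}.npz",**{k:np.array(v) for k,v in f.items()})
    print(n,f["fx"],f["cx"],f["cy"],f["D"],(-np.array(f["R"]).T@np.array(f["t"])).round())
E
```

```text
{'clock': 0.0, 'qpos': array([-1.33841346e+00,  3.53635818e-01,  1.63416859e+00, -2.10586119e-05,
        1.15518552e+00, -2.39378357e-03]), 'qvel': array([ 0.00032858,  0.00015246,  0.00141208, -0.00047479, -0.00077237,
       -0.00058339]), 'joint_efforts': array([-2.93509016e-03, -6.05257201e+01, -3.42064941e+01, -1.60723744e-04,
        9.47237480e-03,  1.43500461e-05]), 'eef_pos': array([ 145.28117702, -607.39980748,  247.55461805]), 'tcp_rot': array([-3.14019533e+00,  1.59091529e-05,  2.34785181e-01]), 'contact_force': array([-0.8844569 , -0.35079423, -0.63149692]), 'wrist_torque': array([-0.03496054,  0.00989073, -0.0057906 ]), 'grasp_force': 0.0, 'opening': 0.9968741649300938}
scene 400.6912566267985 248.50741211417755 192.88923546943136 [-0.10681981  0.          0.          0.          0.        ] [150. 649. 819.]
top 446.0925097872152 256.8115165471009 192.7946644761195 [0.01367079 0.         0.         0.         0.        ] [ 383.  106. 1053.]
```

View pics/scene0.png

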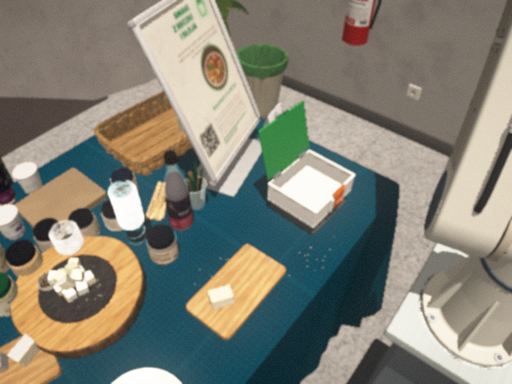

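View pics/top0.png

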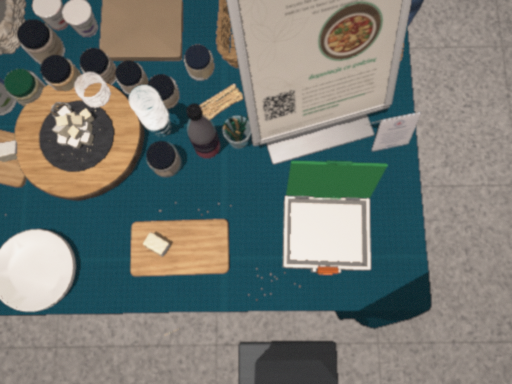

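Scene view: lid green at (285,140), white box (310,190), cheese (221,296), bottle (177,195), cup (198,190). Top view: cheese (157,244) on the board (180,247), box centre (327,232), catch (327,270), lid leaning back slightly at (335,180), with the bottle (203,135), cup (237,130) and jar (164,158) well clear.

```bash
cat > h.py <<'E'
import cv2, numpy as np
def load(n): return dict(np.load(n+".npz"))
def rays(f,uv):
    K=np.array([[f["fx"],0,f["cx"]],[0,f["fy"],f["cy"]],[0,0,1.]])
    p=cv2.undistortPoints(np.float64(uv).reshape(-1,1,2),K,f["D"]).reshape(-1,2)
    d=np.c_[p,np.ones(len(p))]@f["R"]
    return -f["R"].T@f["t"],d
def plane(f,uv,z):
    c,d=rays(f,uv); return c+d*((z-c[2])/d[:,2])[:,None]
def tri(f,a,g,b):
    (c1,d1),(c2,d2)=rays(f,a),rays(g,b); out=[]
    for u,v in zip(d1,d2):
        s=np.linalg.lstsq(np.c_[u,-v],c2-c1,rcond=None)[0]
        p,q=c1+s[0]*u,c2+s[1]*v; out.append(np.r_[(p+q)/2,np.linalg.norm(p-q)])
    return np.array(out)
def big(m,near=None):
    m=cv2.morphologyEx(m.astype(np.uint8),cv2.MORPH_OPEN,np.ones((2,2)))
    cs=cv2.findContours(m,0,1)[0]
    return max(cs,key=cv2.contourArea)
def roi(m,x0,y0,x1,y1):
    k=np.zeros_like(m); k[y0:y1,x0:x1]=m[y0:y1,x0:x1]; return k
E
python3 - <<'E'
from h import *
T,S=load("top"),load("scene"); np.set_printoptions(precision=1,suppress=True)
hsv=cv2.cvtColor(T["img"],cv2.COLOR_BGR2HSV); H,s,V=[hsv[...,i].astype(int) for i in range(3)]
ch=big(roi((s<90)&(V>150),135,225,180,262)); R=cv2.minAreaRect(ch); print("cheese px",R)
c=plane(T,cv2.boxPoints(R),47); print(c, c.mean(0))
bd=big(roi((H<30)&(s>60)&(V>90),120,210,240,285)); R=cv2.minAreaRect(bd); c=plane(T,cv2.boxPoints(R),16); print("board",R,c,c.mean(0))
bx=big(roi((s<60)&(V>120),278,196,380,275)); R=cv2.minAreaRect(bx); print("box",R)
for z in(97,105,113): 
  c=plane(T,cv2.boxPoints(R),z); print(z,c[:,:2].ravel(),c.mean(0))
  print(np.linalg.norm(np.diff(c,axis=0),axis=1))
g=big(roi((H>45)&(H<80)&(s>120),270,150,395,205)); print("lid top",cv2.approxPolyDP(g,4,True).reshape(-1,2).tolist())
o=big(roi((H<15)&(s>170),300,255,350,280)); print("orange",cv2.minAreaRect(o))
hs=cv2.cvtColor(S["img"],cv2.COLOR_BGR2HSV);H,s,V=[hs[...,i].astype(int) for i in range(3)]
g=big(roi((H>45)&(H<80)&(s>120),250,95,320,185)); print("lid scene",cv2.approxPolyDP(g,3,True).reshape(-1,2).tolist())
a=cv2.resize(T["img"][140:290,260:400],None,fx=4,fy=4,interpolation=2)
b=cv2.resize(S["img"][90:240,240:370],None,fx=4,fy=4,interpolation=2)
cv2.imwrite("pics/crop.png",cv2.resize(np.hstack([a,b]),(792,440)))
E
```

```text
cheese px ((155.8845977783203, 244.42306518554688), (23.020057678222656, 16.36365509033203), 33.690067291259766)
[[470.9 365.4  47. ]
 [501.3 346.2  47. ]
 [472.1 302.1  47. ]
 [442.  321.5  47. ]] [471.6 333.8  47. ]
board ((180.37918090820312, 248.19430541992188), (54.607418060302734, 98.34729766845703), 88.18170166015625) [[526.1 402.2  16. ]
 [530.8 172.4  16. ]
 [405.  168.1  16. ]
 [400.6 392.4  16. ]] [465.6 283.8  16. ]
box ((327.5, 235.0), (76.0, 87.0), 90.0)
97 [ 567.1   46.5  565.  -143.   402.2 -132.8  404.    50.3] [484.6 -44.8  97. ]
[189.5 163.2 183.1]
105 [ 565.6   47.   563.5 -140.9  402.  -130.9  403.8   50.7] [483.8 -43.5 105. ]
[187.9 161.8 181.6]
113 [ 564.1   47.5  562.  -138.8  401.9 -128.9  403.7   51.2] [482.9 -42.2 113. ]
[186.3 160.4 180. ]
lid top [[287, 195], [371, 197], [387, 165], [292, 162]]
orange ((328.0, 271.5), (5.0, 18.0), 90.0)
lid scene [[303, 103], [259, 131], [269, 179], [309, 148]]
```

View pics/crop.png

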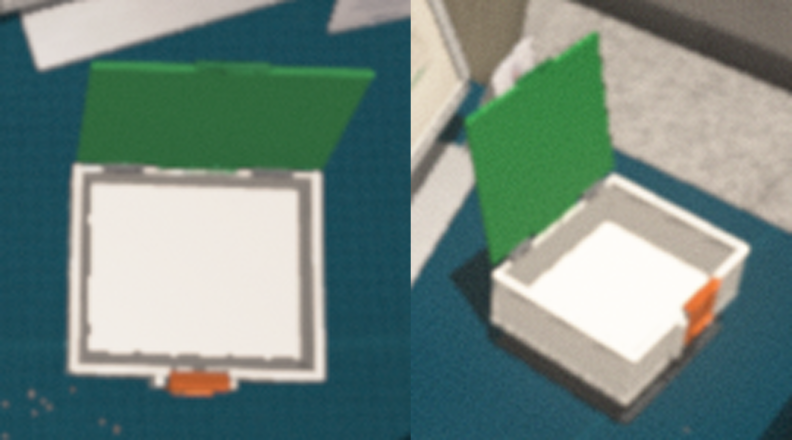

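Crop: rim corners top view (74,165),(322,172),(325,381),(68,373); lid free-edge corners (92,63),(375,70); the catch is at (200,383). In the scene part the matching rim corners are (492,272),(612,178),(748,245) and the lid corners (467,120),(598,33).

Run:
```python
from h import *
T,S=load("top"),load("scene"); np.set_printoptions(precision=1,suppress=True)
k=1/2.9333
t=np.array([[74,165],[322,172],[325,381],[92,63],[375,70]])*k+[260,140]
s=(np.array([[492,272],[612,178],[748,245],[467,120],[598,33]])-[410.7,0])*k+[240,90]
P=tri(T,t,S,s); print(P)
c=plane(T,np.array([[74,165],[322,172],[325,381],[68,373]])*k+[260,140],105); print(c,c.mean(0))
e=[c[0]-c[1],c[3]-c[2]]; print("yaw",[np.degrees(np.arctan2(-v[0],v[1])) for v in e], [np.degrees(np.arctan2(v[1],v[0])) for v in (c[0]-c[3],c[1]-c[2])])
hs=cv2.cvtColor(S["img"],cv2.COLOR_BGR2HSV);H,s,V=[hs[...,i].astype(int) for i in range(3)]
ch=big(roi((s<100)&(V>150),200,275,240,310)); print("cheese scene",cv2.boundingRect(ch),plane(S,[cv2.minAreaRect(ch)[0]],36))
# cheese: top faces contour with tighter thresholds
for v in(150,180,200,215):
  hv=cv2.cvtColor(T["img"],cv2.COLOR_BGR2HSV)
  m=roi((hv[...,1]<110)&(hv[...,2]>v),135,225,180,262)
  R=cv2.minAreaRect(big(m)); cc=plane(T,cv2.boxPoints(R),47); print(v,R,cc.mean(0)[:2])
```

```text
[[ 568.4   43.8   98.1    0.3]
 [ 562.9 -142.6   87.8    0.6]
 [ 409.4 -132.3   97.9    1.6]
 [ 605.6   39.7  243.6    2.5]
 [ 599.7 -142.8  237.4    4.1]]
[[ 567.2   44.3  105. ]
 [ 560.  -138.   105. ]
 [ 408.4 -130.8  105. ]
 [ 415.9   52.2  105. ]] [487.9 -43.1 105. ]
yaw [np.float64(-2.284721526927814), np.float64(-2.3381389833619863)] [np.float64(-2.968433371653618), np.float64(-2.7203127085064494)]
cheese scene (208, 285, 27, 26) [[466.  339.6  36. ]]
150 ((154.36764526367188, 243.22056579589844), (27.268274307250977, 18.178848266601562), 30.963754653930664) [474.3 337.3]
180 ((153.64865112304688, 243.39187622070312), (26.620708465576172, 17.320898056030273), 35.53767776489258) [474.  338.9]
200 ((153.64163208007812, 243.1705322265625), (26.396324157714844, 16.074338912963867), 36.25383758544922) [474.4 338.9]
215 ((153.73390197753906, 243.18238830566406), (26.20487403869629, 14.216143608093262), 31.607501983642578) [474.4 338.7]
```

```bash
cat > go.py <<'E'
import sys, numpy as np
from scipy.spatial.transform import Rotation as Ro
from rig import r
np.set_printoptions(precision=2,suppress=True)
s=r.sense(); R=Ro.from_euler('xyz',s["tcp_rot"])
print("t %.2f pos %s rpy %s F %s open %.2f grip %.1f"%(s["clock"],s["eef_pos"].round(1),np.degrees(s["tcp_rot"]).round(1),s["contact_force"].round(1),s["opening"],s["grasp_force"]))
a=[float(x) for x in sys.argv[1:]]
if len(a)>=3: print("shift mm",R.inv().apply(np.array(a[:3])-s["eef_pos"]))
if len(a)>=6: print("turn deg",np.degrees((R.inv()*Ro.from_euler('xyz',a[3:6],degrees=True)).as_rotvec()))
E
python3 go.py 473 337 290 180 0 56
```

```text
t 0.10 pos [ 145.3 -607.5  247.7] rpy [-179.9    0.    13.5] F [-0.2 -0.7 -0.2] open 1.00 grip 0.0
shift mm [ 538.46 -842.36  -41.33]
turn deg [ -0.07  -0.03 -42.54]
```

```bash
python3 -m inch '[[0.0224,-0.0351,-0.008,0,0,0,-1],[0.0224,-0.0351,-0.008,0,0,0,-1],[0.0224,-0.0351,-0.008,0,0,0,-1],[0.0224,-0.0351,-0.008,0,0,0,-1],[0.0224,-0.0351,-0.008,0,0,0,-1],[0.0224,-0.0351,0,0,0,0,-1],[0.0224,-0.0351,0,0,0,0,-1],[0.0224,-0.0351,0,0,0,0,-1]]' 20
python3 -m inch '[[0.0224,-0.0351,0,0,0,0,-1],[0.0224,-0.0351,0,0,0,0,-1],[0.0224,-0.0351,0,0,0,0,-1],[0.0224,-0.0351,0,0,0,0,-1],[0.0224,-0.0351,0,0,0,0,-1],[0.0224,-0.0351,0,0,0,0,-1],[0.0224,-0.0351,0,0,0,0,-1],[0.0224,-0.0351,0,0,0,0,-1]]'
python3 go.py 473 337 290 180 0 56
```

```text
clock: 0.9
eef_pos: [254.4, -291.4, 288.2]
tcp_rot: [-3.141, -0.0, 0.234]
contact_force: [0.5, -0.1, -0.1]
opening: 0.997
grasp_force: 0.0
clock: 1.7
eef_pos: [363.4, 23.5, 288.4]
tcp_rot: [3.141, -0.0, 0.235]
contact_force: [0.6, -0.5, 0.1]
opening: 1.006
grasp_force: 0.0
t 1.70 pos [363.4  23.5 288.4] rpy [180.   -0.   13.5] F [ 0.6 -0.5  0.1] open 1.01 grip 0.0
shift mm [ 179.64 -279.34   -1.62]
turn deg [  0.02  -0.02 -42.53]
```

```bash
python3 -m inch '[[0.0224,-0.0349,0,0,0,0,-1],[0.0224,-0.0349,0,0,0,0,-1],[0.0224,-0.0349,0,0,0,0,-1],[0.0224,-0.0349,0,0,0,0,-1],[0.0224,-0.0349,0,0,0,0,-1],[0.0224,-0.0349,0,0,0,0,-1],[0.0224,-0.0349,0,0,0,0,-1],[0.0224,-0.0349,0,0,0,0,-1]]'
python3 -m inch '[[0,0,0,0,0,-8.5,-1],[0,0,0,0,0,-8.5,-1],[0,0,0.02,0,0,-8.5,-1],[0,0,0.03,0,0,-8.5,-1],[0,0,0.03,0,0,-8.5,-1],[0,0,0.03,0,0,0,-1],[0,0,0,0,0,0,-1]]'
python3 go.py 473 337 180 180 0 56
python3 - <<'E'
from rig import r, eyes
import cv2, numpy as np
s=r.sense(); f=eyes.grab_frame("wrist"); cv2.imwrite("pics/w1.png",f["img"])
np.savez("wrist.npz",pos=s["eef_pos"],rot=s["tcp_rot"],**{k:np.array(v) for k,v in f.items()})
E
```

```text
clock: 2.5
eef_pos: [472.7, 336.6, 287.9]
tcp_rot: [3.141, 0.001, 0.235]
contact_force: [0.5, 0.4, 0.1]
opening: 1.001
grasp_force: 0.0
clock: 3.2
eef_pos: [470.3, 333.3, 174.3]
tcp_rot: [-3.139, 0.007, 0.976]
contact_force: [-0.3, 0.2, -0.2]
opening: 1.0
grasp_force: 0.0
t 3.20 pos [470.3 333.3 174.3] rpy [-179.8    0.4   55.9] F [-0.3  0.2 -0.2] open 1.00 grip 0.0
shift mm [ 4.57  0.16 -5.72]
turn deg [-0.15  0.4  -0.06]
```

View pics/w1.png

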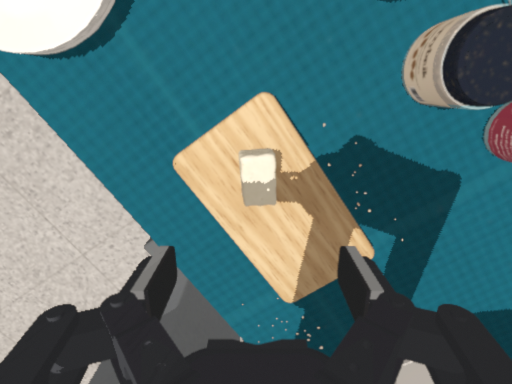

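Wrist view: the cheese spans about (240–277, 150–207), its sides nearly along the image columns, upper part lit, lower part shadowed; the fingers are at (160,290) and (360,290).

Run:
```python
from h import *
from scipy.spatial.transform import Rotation as Ro
np.set_printoptions(precision=1,suppress=True)
w=load("wrist"); Rt=Ro.from_euler('xyz',w["rot"]).as_matrix(); E=w["hand_eye"]
Rc=Rt@E[:3,:3]; tc=Rt@E[:3,3]+w["pos"]; w["R"]=Rc.T; w["t"]=-Rc.T@tc; print("cam",tc,Rc[:,2])
hv=cv2.cvtColor(w["img"],cv2.COLOR_BGR2HSV)
m=roi(hv[...,1]<85,230,140,290,215); c=big(m); R=cv2.minAreaRect(c); print(cv2.boundingRect(c),R)
p=plane(w,cv2.boxPoints(R),47); print(p,p.mean(0)); d=np.diff(p,axis=0); print(np.linalg.norm(d,axis=1),np.degrees(np.arctan2(d[:,1],d[:,0])))
print(plane(w,[[242,152],[276,151],[277,183],[241,184],[277,205],[243,206]],47))
print(hv[145:212:4,258], )
```

```text
cam [518.1 403.5 298.6] [-0.2 -0.3 -0.9]
(238, 141, 40, 67) ((258.75, 174.75001525878906), (65.36680603027344, 38.47768783569336), 84.80557250976562)
[[476.5 375.5  47. ]
 [506.5 359.   47. ]
 [477.3 303.3  47. ]
 [444.7 320.9  47. ]] [476.3 339.7  47. ]
[34.2 62.8 37. ] [ -28.8 -117.7  151.6]
[[476.3 366.9  47. ]
 [502.1 350.5  47. ]
 [486.5 324.6  47. ]
 [458.1 342.6  47. ]
 [474.5 305.9  47. ]
 [446.9 323.3  47. ]]
[[ 18 101 232]
 [ 19  60 178]
 [ 20  47 174]
 [ 27  27 255]
 [ 30  25 255]
 [ 28  28 255]
 [ 28  27 255]
 [ 29  26 255]
 [ 27  28 255]
 [ 20  46 192]
 [ 19  48 174]
 [ 20  48 174]
 [ 19  49 173]
 [ 19  48 175]
 [ 19  50 174]
 [ 18  69 193]
 [ 17  91 237]]
```

```bash
python3 go.py 473.5 335 36 180 0 57.7
```

```text
t 3.25 pos [471.4 334.1 176.7] rpy [-179.9    0.2   55.9] F [0.5 0.3 0.6] open 1.00 grip 0.0
shift mm [  2.48   1.42 140.67]
turn deg [-0.09  0.24 -1.78]
```

```bash
python3 -m inch '[[0.0016,0.0012,0.03,0,0,-1.8,-1],[0,0,0.04,0,0,0,-1],[0,0,0.03,0,0,0,-1],[0,0,0.02,0,0,0,-1],[0,0,0,0,0,0,-1],[0,0,0,0,0,0,-1]]'; python3 go.py 473.5 335 36 180 0 57.7
```

```text
clock: 3.85
eef_pos: [475.5, 336.3, 59.8]
tcp_rot: [3.141, -0.001, 1.008]
contact_force: [-0.2, -0.3, -0.4]
opening: 0.999
grasp_force: 0.0
t 3.85 pos [475.5 336.3  59.8] rpy [180.   -0.1  57.7] F [-0.2 -0.3 -0.4] open 1.00 grip 0.0
shift mm [-2.15 -1.   23.81]
turn deg [ 0.03 -0.08  0.03]
```

```bash
python3 -m inch '[[-0.002,-0.001,0.012,0,0,0,-1],[0,0,0.012,0,0,0,-1],[0,0,0,0,0,0,-1],[0,0,0,0,0,0,0]]' 20; python3 -m inch '[[0,0,0,0,0,0,0.3],[0,0,0,0,0,0,0.6],[0,0,0,0,0,0,1],[0,0,0,0,0,0,1],[0,0,0,0,0,0,1],[0,0,0,0,0,0,1],[0,0,0,0,0,0,1]]'
```

```text
clock: 4.25
eef_pos: [472.4, 334.3, 34.1]
tcp_rot: [-3.141, 0.001, 1.008]
contact_force: [-0.4, 1.0, -0.0]
opening: 0.857
grasp_force: 0.0
clock: 4.95
eef_pos: [472.9, 334.6, 34.7]
tcp_rot: [3.141, -0.001, 1.008]
contact_force: [-0.9, -0.1, 5.8]
opening: 0.384
grasp_force: 20.2
```

```bash
python3 -m inch '[[0,0,-0.02,0,0,0,1],[0,0,-0.04,0,0,0,1],[0,0,-0.045,0,0,0,1],[0,0,-0.045,0,0,0,1],[0,0,0,0,0,0,1]]'; python3 go.py 482 -43 190 180 0 57.7
```

```text
clock: 5.45
eef_pos: [475.5, 336.5, 190.5]
tcp_rot: [3.138, -0.009, 1.008]
contact_force: [0.1, 0.4, 0.0]
opening: 0.383
grasp_force: 20.5
t 5.45 pos [475.5 336.5 190.5] rpy [179.8  -0.5  57.8] F [0.1 0.4 0. ] open 0.38 grip 20.5
shift mm [-317.51  207.95   -1.7 ]
turn deg [ 0.22 -0.54  0.05]
```

```bash
python3 -m inch '[[-0.0317,0.0208,0,0,0,0,1],[-0.0317,0.0208,0,0,0,0,1],[-0.0317,0.0208,0,0,0,0,1],[-0.0317,0.0208,0,0,0,0,1],[-0.0317,0.0208,0,0,0,0,1],[-0.0317,0.0208,0,0,0,0,1],[-0.0317,0.0208,0,0,0,0,1],[-0.0317,0.0208,0,0,0,0,1]]'; python3 -m inch '[[-0.0317,0.0208,0,0,0,0,1],[-0.0317,0.0208,0,0,0,0,1],[0,0,0,0,0,0,1],[0,0,0,0,0,0,1]]';python3 go.py 482 -43 90 180 0 57.7
```

```text
clock: 6.25
eef_pos: [477.5, 29.7, 183.7]
tcp_rot: [-3.141, 0.0, 1.008]
contact_force: [0.4, -0.6, -0.3]
opening: 0.382
grasp_force: 20.4
clock: 6.65
eef_pos: [479.0, -45.2, 183.7]
tcp_rot: [-3.141, 0.0, 1.006]
contact_force: [0.0, 0.9, -1.4]
opening: 0.381
grasp_force: 20.5
t 6.65 pos [479.  -45.2 183.7] rpy [-180.     0.    57.6] F [ 0.   0.9 -1.4] open 0.38 grip 20.5
shift mm [ 3.51  1.41 93.74]
turn deg [-0.05  0.01 -0.08]
```

```bash
python3 -m inch '[[0.003,0.001,0.04,0,0,0,1],[0,0,0.04,0,0,0,1],[0,0,0.018,0,0,0,1],[0,0,0,0,0,0,1],[0,0,0,0,0,0,1]]'; for i in 1; do python3 -m inch '[[0,0,0.002,0,0,0,1],[0,0,0.002,0,0,0,1],[0,0,0,0,0,0,1]]'; done
```

```text
clock: 7.15
eef_pos: [481.9, -41.8, 86.4]
tcp_rot: [-3.141, 0.0, 1.009]
contact_force: [0.4, 0.2, -0.4]
opening: 0.387
grasp_force: 20.4
clock: 7.45
eef_pos: [482.3, -42.6, 82.9]
tcp_rot: [3.14, -0.001, 1.008]
contact_force: [-0.2, 0.1, -0.1]
opening: 0.38
grasp_force: 20.4
```

```bash
python3 -m inch '[[0,0,0.002,0,0,0,1],[0,0,0.002,0,0,0,1],[0,0,0,0,0,0,1]]'
```

```text
clock: 7.75
eef_pos: [481.7, -42.7, 78.1]
tcp_rot: [-3.141, 0.0, 1.008]
contact_force: [-0.1, -0.1, -0.8]
opening: 0.382
grasp_force: 20.4
```

```bash
python3 -m inch '[[0,0,0.002,0,0,0,1],[0,0,0.002,0,0,0,1],[0,0,0,0,0,0,1]]'
```

```text
clock: 8.05
eef_pos: [481.6, -42.7, 74.0]
tcp_rot: [-3.141, 0.0, 1.008]
contact_force: [0.2, -0.1, -0.0]
opening: 0.386
grasp_force: 20.4
```

```bash
python3 -m inch '[[0,0,0.002,0,0,0,1],[0,0,0,0,0,0,1]]'
```

```text
clock: 8.25
eef_pos: [481.7, -42.6, 72.1]
tcp_rot: [-3.141, 0.0, 1.008]
contact_force: [0.5, -0.8, 0.5]
opening: 0.383
grasp_force: 20.4
```

```bash
python3 -m inch '[[0,0,0.002,0,0,0,1],[0,0,0,0,0,0,1]]'
```

```text
clock: 8.45
eef_pos: [481.7, -42.6, 70.1]
tcp_rot: [-3.141, 0.0, 1.008]
contact_force: [-0.3, 0.2, 0.2]
opening: 0.38
grasp_force: 20.4
```

```bash
python3 -m inch '[[0,0,0.002,0,0,0,1],[0,0,0,0,0,0,1]]'
```

```text
clock: 8.65
eef_pos: [481.7, -42.6, 68.1]
tcp_rot: [-3.141, 0.0, 1.008]
contact_force: [0.6, -0.1, -1.9]
opening: 0.388
grasp_force: 20.4
```

```bash
python3 -m inch '[[0,0,0.002,0,0,0,1],[0,0,0,0,0,0,1]]'
```

```text
clock: 8.85
eef_pos: [481.7, -42.6, 66.1]
tcp_rot: [-3.141, 0.0, 1.008]
contact_force: [-0.8, -0.8, -0.4]
opening: 0.384
grasp_force: 20.4
```

```bash
python3 -m inch '[[0,0,0.0015,0,0,0,1],[0,0,0,0,0,0,1]]'
```

```text
clock: 9.05
eef_pos: [481.7, -42.6, 64.6]
tcp_rot: [-3.141, 0.0, 1.008]
contact_force: [0.2, 0.2, 1.2]
opening: 0.384
grasp_force: 20.4
```

```bash
python3 -m inch '[[0,0,0.0015,0,0,0,1],[0,0,0,0,0,0,1]]'
```

```text
clock: 9.25
eef_pos: [482.0, -42.6, 63.4]
tcp_rot: [3.141, -0.0, 1.008]
contact_force: [-0.2, 0.7, 2.6]
opening: 0.385
grasp_force: 21.0
```

```bash
python3 -m inch '[[0,0,0.0015,0,0,0,1],[0,0,0,0,0,0,1]]'
```

```text
clock: 9.45
eef_pos: [482.1, -42.7, 63.1]
tcp_rot: [3.141, -0.0, 1.008]
contact_force: [-5.3, -0.4, 23.5]
opening: 0.383
grasp_force: 25.9
```

```bash
python3 -m inch '[[0,0,-0.0025,0,0,0,1],[0,0,0,0,0,0,1]]'; python3 -m inch '[[0,0,0,0,0,0,0.0],[0,0,0,0,0,0,-0.2],[0,0,0,0,0,0,-0.3],[0,0,0,0,0,0,-0.3],[0,0,0,0,0,0,-0.3]]'
```

```text
clock: 9.65
eef_pos: [482.1, -42.7, 64.5]
tcp_rot: [3.141, -0.0, 1.008]
contact_force: [0.4, 0.7, -0.6]
opening: 0.382
grasp_force: 20.4
clock: 10.15
eef_pos: [481.8, -42.6, 64.2]
tcp_rot: [-3.141, 0.0, 1.008]
contact_force: [0.4, -0.1, 0.6]
opening: 0.651
grasp_force: 0.0
```

```bash
python3 -m inch '[[0,0,-0.03,0,0,0,-0.3],[0,0,-0.045,0,0,0,-0.3],[0,0,-0.045,0,0,0,-0.3],[0,0,-0.04,0,0,0,1],[0,0,-0.04,0,0,0,1],[0,0,-0.04,0,0,0,1],[0,0,-0.04,0,0,0,1]]'
python3 -m inch '[[0,0,0,0,0,8.5,1],[0,0,0,0,0,8.5,1],[0,0,0,0,0,8.5,1],[0,0,0,0,0,8.5,1],[0,0,0,0,0,8.5,1],[0,0,0,0,0,8.5,1],[0,0,0,0,0,8.5,1],[0,0,0,0,0,0,1]]'
python3 go.py 645 -47 345 180 0 -2.5
python3 - <<'E'
from h import *
from rig import eyes
T=load("top"); print(plane(T,[[270,160],[373,145],[370,122]],3).round())
f=eyes.grab_frame("top"); g=eyes.grab_frame("scene")
cv2.imwrite("pics/t2.png",np.hstack([cv2.resize(f["img"][100:300,230:430],(400,400)),cv2.resize(g["img"][60:260,200:400],(400,400))]))
E
```

```text
clock: 10.85
eef_pos: [481.4, -42.6, 346.1]
tcp_rot: [3.141, -0.0, 1.008]
contact_force: [0.7, 0.2, -0.4]
opening: 0.004
grasp_force: 0.0
clock: 11.65
eef_pos: [481.7, -42.7, 344.1]
tcp_rot: [3.142, 0.0, -0.033]
contact_force: [0.4, -0.2, -0.5]
opening: 0.002
grasp_force: 0.0
t 11.65 pos [481.7 -42.7 344.1] rpy [180.    0.   -1.9] F [ 0.4 -0.2 -0.5] open 0.00 grip 0.0
shift mm [163.38  -1.01  -0.9 ]
turn deg [0.   0.02 0.62]
[[ 677.   73.    3.]
 [ 713. -180.    3.]
 [ 772. -176.    3.]]
```

View pics/t2.png

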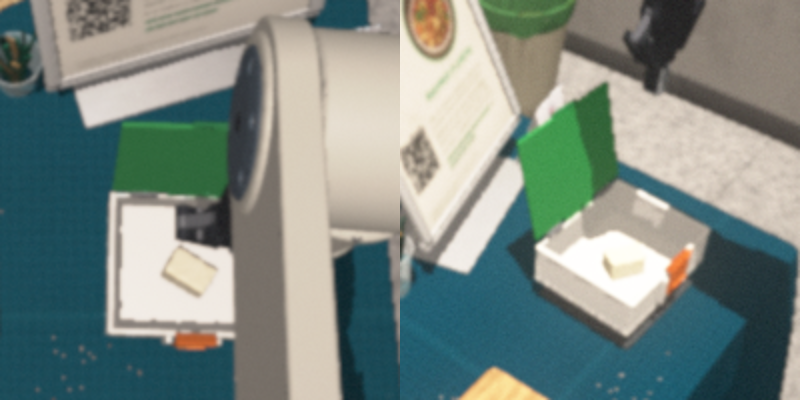

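Right half: the cheese lies in the box at (622,262) in the open box; left half shows it at (190,270), clear of the catch. The sign's QR code and bowl (earlier views: top (279,105)/(351,32), scene (210,138)/(214,68)) tell me how the sign leans.

Run:
```python
from h import *
print(tri(load("top"),[[279,105],[351,32]],load("scene"),[[210,138],[214,68]]).round())
```

```text
[[754.  56. 158.   1.]
 [855. -79. 271.   0.]]
```

```bash
python3 -m inch '[[0.041,0,0,0,0,0.6,1],[0.041,0,0,0,0,0,1],[0.041,0,0,0,0,0,1],[0.041,0,0,0,0,0,1],[0,0,0.035,0,0,0,1],[0,0,0.035,0,0,0,1],[0,0,0.035,0,0,0,1],[0,0,0,0,0,0,1]]'; python3 go.py 590 -47 239 180 0 -2.5
```

```text
clock: 12.55
eef_pos: [642.8, -48.7, 234.1]
tcp_rot: [-3.141, 0.009, -0.038]
contact_force: [-0.6, 1.4, -0.3]
opening: 0.002
grasp_force: 0.0
t 12.55 pos [642.8 -48.7 234.1] rpy [-180.     0.5   -2.2] F [-0.6  1.4 -0.3] open 0.00 grip 0.0
shift mm [-52.83   0.28  -4.45]
turn deg [-0.02  0.51  0.35]
```

```bash
python3 -m inch '[[-0.01,0,0,0,0,0,1],[-0.01,0,0,0,0,0,1],[-0.008,0,0,0,0,0,1],[-0.008,0,0,0,0,0,1],[-0.008,0,0,0,0,0,1]]';python3 -m inch '[[-0.008,0,0,0,0,0,1],[-0.008,0,0,0,0,0,1]]'; python3 go.py 577 -47 239.5 180 0 -2.5
```

```text
clock: 13.05
eef_pos: [601.6, -47.1, 240.6]
tcp_rot: [3.142, -0.002, -0.041]
contact_force: [0.7, 0.2, 0.2]
opening: -0.0
grasp_force: 0.5
clock: 13.25
eef_pos: [585.2, -46.4, 239.6]
tcp_rot: [3.142, -0.0, -0.041]
contact_force: [1.6, 0.2, 0.4]
opening: 0.003
grasp_force: 0.5
t 13.25 pos [585.2 -46.4 239.6] rpy [180.   -0.   -2.3] F [1.6 0.2 0.4] open 0.00 grip 0.5
shift mm [-8.16  0.89  0.06]
turn deg [ 0.   -0.03  0.16]
```

```bash
python3 -m inch '[[-0.008,0,0,0,0,0,1],[-0.01,0,0,0,0,0,1],[-0.01,0,0.001,0,0,0,1],[-0.01,0,0.002,0,0,0,1],[-0.01,0,0.003,0,0,0,1],[-0.009,0,0.004,0,0,0,1],[-0.009,0,0.005,0,0,0,1]]'; python3 -m inch '[[-0.009,0,0.005,0,0,0,1],[-0.009,0,0.005,0,0,0,1],[-0.007,0,0.008,0,0,0,1],[-0.007,0,0.008,0,0,0,1]]'; python3 go.py 473 -41.5 183 180 0 -2.5
```

```text
clock: 13.95
eef_pos: [519.0, -43.7, 224.0]
tcp_rot: [3.142, -0.0, -0.041]
contact_force: [0.1, -1.0, 1.1]
opening: 0.0
grasp_force: 0.4
clock: 14.35
eef_pos: [487.2, -42.5, 197.6]
tcp_rot: [3.142, 0.0, -0.041]
contact_force: [0.4, -0.1, 1.1]
opening: -0.001
grasp_force: 0.3
t 14.35 pos [487.2 -42.5 197.6] rpy [180.    0.   -2.3] F [ 0.4 -0.1  1.1] open -0.00 grip 0.3
shift mm [-14.21  -0.38  14.63]
turn deg [0.   0.01 0.15]
```

```bash
python3 -m inch '[[-0.007,0,0.0075,0,0,0,1],[-0.007,0,0.0075,0,0,0,1],[-0.006,0,0.01,0,0,0,1],[-0.006,0,0.01,0,0,0,1],[-0.006,0,0.005,0,0,0,1],[-0.006,0,0.003,0,0,0,1],[-0.006,0,0,0,0,0,1]]'; python3 go.py 441 -41 137 180 0 -2.5
```

```text
clock: 15.05
eef_pos: [443.2, -40.6, 154.9]
tcp_rot: [-3.142, 0.001, -0.041]
contact_force: [0.2, 0.2, -0.1]
opening: 0.002
grasp_force: 0.2
t 15.05 pos [443.2 -40.6 154.9] rpy [-180.     0.    -2.3] F [ 0.2  0.2 -0.1] open 0.00 grip 0.2
shift mm [-2.13  0.47 17.87]
turn deg [-0.    0.05  0.16]
```

```bash
python3 -m inch '[[-0.002,0,0.003,0,0,0,1],[0,0,0.003,0,0,0,1],[0,0,0.002,0,0,0,1],[0,0,0.002,0,0,0,1]]'
```

```text
clock: 15.45
eef_pos: [442.2, -40.6, 145.2]
tcp_rot: [-3.142, -0.0, -0.041]
contact_force: [0.6, -0.1, 0.3]
opening: -0.0
grasp_force: 0.2
```

```bash
python3 -m inch '[[0,0,0.0015,0,0,0,1],[0,0,0.0015,0,0,0,1],[0,0,0,0,0,0,1]]'
```

```text
clock: 15.75
eef_pos: [441.9, -40.6, 142.1]
tcp_rot: [-3.142, 0.0, -0.041]
contact_force: [0.1, 0.5, -0.1]
opening: 0.003
grasp_force: 0.0
```

```bash
python3 -m inch '[[0,0,0.001,0,0,0,1],[0,0,0.001,0,0,0,1],[0,0,0,0,0,0,1]]'
```

```text
clock: 16.05
eef_pos: [441.9, -40.6, 140.2]
tcp_rot: [-3.142, 0.0, -0.041]
contact_force: [-0.7, 0.1, -0.0]
opening: 0.001
grasp_force: 0.0
```

Run:
```python
from h import *
from rig import eyes
g=eyes.grab_frame("scene")
cv2.imwrite("pics/s3.png",cv2.resize(g["img"][100:240,230:390],(640,560),interpolation=2))
```

```text
(no output)
```

View pics/s3.png

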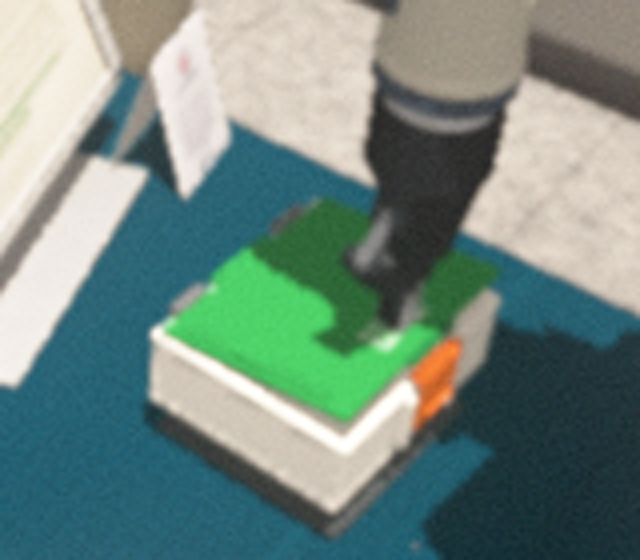

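The lid now lies over the box, resting near the catch; the shut fingers stand over the white pad at (385,338), with the orange catch at (437,385) clear of them.

```bash
python3 -m inch '[[0,0,0.001,0,0,0,1],[0,0,0.001,0,0,0,1],[0,0,0,0,0,0,1]]'
```

```text
clock: 16.4
eef_pos: [441.8, -40.6, 138.2]
tcp_rot: [3.142, 0.0, -0.041]
contact_force: [0.5, 0.2, 0.2]
opening: 0.001
grasp_force: 0.0
```

```bash
python3 -m inch '[[0,0,0.001,0,0,0,1],[0,0,0.001,0,0,0,1],[0,0,0,0,0,0,1]]'
```

```text
clock: 16.7
eef_pos: [441.9, -40.6, 136.2]
tcp_rot: [-3.142, 0.0, -0.041]
contact_force: [0.6, 0.4, -0.3]
opening: -0.002
grasp_force: 0.0
```

```bash
python3 -m inch '[[0,0,0.001,0,0,0,1],[0,0,0,0,0,0,1]]'
```

```text
clock: 16.9
eef_pos: [441.9, -40.6, 135.2]
tcp_rot: [-3.142, 0.0, -0.041]
contact_force: [-0.5, 0.0, 0.2]
opening: -0.003
grasp_force: 0.0
```

```bash
python3 -m inch '[[0,0,0.001,0,0,0,1],[0,0,0,0,0,0,1]]'
```

```text
clock: 17.1
eef_pos: [441.9, -40.6, 134.2]
tcp_rot: [-3.142, 0.0, -0.041]
contact_force: [0.1, -0.7, -0.0]
opening: 0.001
grasp_force: 0.0
```

```bash
python3 -m inch '[[0,0,0.001,0,0,0,1],[0,0,0,0,0,0,1]]'
```

```text
clock: 17.3
eef_pos: [441.9, -40.6, 133.4]
tcp_rot: [-3.142, -0.0, -0.041]
contact_force: [-1.4, 0.4, 2.5]
opening: 0.001
grasp_force: 1.6
```

```bash
python3 -m inch '[[0,0,0.0007,0,0,0,1],[0,0,0,0,0,0,1]]'
```

```text
clock: 17.5
eef_pos: [441.9, -40.6, 132.8]
tcp_rot: [3.142, 0.0, -0.041]
contact_force: [-1.8, -0.2, 6.3]
opening: 0.003
grasp_force: 2.9
```

```bash
python3 -m inch '[[0,0,0.0007,0,0,0,1],[0,0,0,0,0,0,1]]'
```

```text
clock: 17.7
eef_pos: [441.8, -40.6, 132.2]
tcp_rot: [-3.142, 0.0, -0.041]
contact_force: [-2.8, 0.2, 7.5]
opening: 0.001
grasp_force: 3.7
```

```bash
python3 -m inch '[[0,0,0.0006,0,0,0,1],[0,0,0,0,0,0,1]]'
```

```text
clock: 17.9
eef_pos: [441.8, -40.6, 131.6]
tcp_rot: [3.142, 0.0, -0.041]
contact_force: [-2.9, -0.5, 9.0]
opening: 0.005
grasp_force: 4.4
```

```bash
python3 -m inch '[[0,0,0.0006,0,0,0,1],[0,0,0,0,0,0,1]]'
```

```text
clock: 18.1
eef_pos: [441.8, -40.6, 131.1]
tcp_rot: [3.142, 0.0, -0.041]
contact_force: [-2.7, 0.9, 8.7]
opening: 0.002
grasp_force: 4.4
```

```bash
python3 -m inch '[[0,0,0.0005,0,0,0,1],[0,0,0,0,0,0,1]]'
```

```text
clock: 18.3
eef_pos: [441.7, -40.6, 130.4]
tcp_rot: [-3.142, 0.0, -0.041]
contact_force: [-2.4, 0.5, 6.0]
opening: -0.0
grasp_force: 3.0
```

```bash
python3 -m inch '[[0,0,0.0005,0,0,0,1],[0,0,0,0,0,0,1]]'
```

```text
clock: 18.5
eef_pos: [441.6, -40.6, 129.7]
tcp_rot: [-3.142, 0.0, -0.041]
contact_force: [-1.2, 0.6, 2.9]
opening: 0.0
grasp_force: 1.6
```

```bash
python3 -m inch '[[0,0,0.0005,0,0,0,1],[0,0,0,0,0,0,1]]'
```

```text
clock: 18.7
eef_pos: [441.9, -40.6, 129.0]
tcp_rot: [-3.142, -0.0, -0.041]
contact_force: [-0.2, 0.0, 0.5]
opening: 0.002
grasp_force: 0.2
```

```bash
python3 -m inch '[[0,0,0.0005,0,0,0,1],[0,0,0,0,0,0,1]]'
```

```text
clock: 18.9
eef_pos: [442.0, -40.6, 128.6]
tcp_rot: [-3.142, -0.0, -0.041]
contact_force: [-0.4, -0.5, 0.7]
opening: 0.001
grasp_force: 0.1
```

```bash
python3 -m inch '[[0,0,0.0005,0,0,0,1],[0,0,0,0,0,0,1]]'
```

```text
clock: 19.1
eef_pos: [442.0, -40.6, 128.2]
tcp_rot: [-3.142, -0.0, -0.041]
contact_force: [-0.3, 0.3, 0.6]
opening: 0.001
grasp_force: 0.5
```

```bash
python3 -m inch '[[0,0,0.0005,0,0,0,1],[0,0,0,0,0,0,1]]'
```

```text
clock: 19.3
eef_pos: [442.0, -40.6, 127.7]
tcp_rot: [-3.142, -0.0, -0.041]
contact_force: [-0.4, 0.1, 1.4]
opening: -0.005
grasp_force: 0.9
```

```bash
python3 -m inch '[[0,0,0.0005,0,0,0,1],[0,0,0,0,0,0,1]]'
```

```text
clock: 19.5
eef_pos: [441.9, -40.6, 127.2]
tcp_rot: [-3.142, -0.0, -0.041]
contact_force: [-0.6, 0.4, 1.2]
opening: 0.003
grasp_force: 0.9
```

```bash
python3 -m inch '[[0,0,0.0005,0,0,0,1],[0,0,0,0,0,0,1]]'
```

```text
clock: 19.7
eef_pos: [441.9, -40.6, 126.6]
tcp_rot: [3.142, 0.0, -0.041]
contact_force: [-0.5, 0.6, 0.6]
opening: 0.001
grasp_force: 0.2
```

```bash
python3 -m inch '[[0,0,0.0005,0,0,0,1],[0,0,0,0,0,0,1]]'
```

```text
clock: 19.9
eef_pos: [441.9, -40.6, 126.1]
tcp_rot: [-3.142, 0.0, -0.041]
contact_force: [-0.6, -0.4, -0.5]
opening: -0.001
grasp_force: 0.0
```

```bash
python3 -m inch '[[0,0,0.0005,0,0,0,1],[0,0,0,0,0,0,1]]'
```

```text
clock: 20.1
eef_pos: [441.9, -40.6, 125.6]
tcp_rot: [-3.142, 0.0, -0.041]
contact_force: [-0.5, -0.1, 0.6]
opening: -0.001
grasp_force: 0.0
```

```bash
python3 -m inch '[[0,0,0.0005,0,0,0,1],[0,0,0,0,0,0,1]]'
```

```text
clock: 20.3
eef_pos: [441.9, -40.6, 125.1]
tcp_rot: [3.142, 0.0, -0.041]
contact_force: [0.1, 0.2, -0.5]
opening: -0.002
grasp_force: 0.0
```

```bash
python3 -m inch '[[0,0,0.0005,0,0,0,1],[0,0,0,0,0,0,1]]'
```

```text
clock: 20.5
eef_pos: [441.9, -40.6, 124.6]
tcp_rot: [-3.142, 0.0, -0.041]
contact_force: [0.7, 0.2, 0.7]
opening: -0.002
grasp_force: 0.0
```

```bash
python3 -m inch '[[0,0,0.0006,0,0,0,1],[0,0,0,0,0,0,1]]'
```

```text
clock: 20.7
eef_pos: [441.8, -40.6, 124.0]
tcp_rot: [3.142, 0.0, -0.041]
contact_force: [0.1, 0.5, -0.6]
opening: -0.003
grasp_force: 0.0
```

```bash
python3 -m inch '[[0,0,0.0006,0,0,0,1],[0,0,0,0,0,0,1]]'
```

```text
clock: 20.9
eef_pos: [441.9, -40.6, 123.6]
tcp_rot: [3.142, -0.0, -0.041]
contact_force: [-1.5, 0.3, 2.0]
opening: -0.001
grasp_force: 1.0
```

```bash
python3 -m inch '[[0,0,0.0006,0,0,0,1],[0,0,0,0,0,0,1]]'
```

```text
clock: 21.1
eef_pos: [442.0, -40.6, 123.4]
tcp_rot: [-3.142, -0.0, -0.041]
contact_force: [-2.1, -0.4, 9.4]
opening: 0.005
grasp_force: 4.9
```

```bash
python3 -m inch '[[0,0,-0.005,0,0,0,1],[0,0,-0.03,0,0,0,1],[0,0,-0.045,0,0,0,1],[0,0,-0.045,0,0,0,1],[0,0,-0.045,0,0,0,1],[0,0,-0.04,0,0,0,1],[0,0,0,0,0,0,1],[0,0,0,0,0,0,1]]'
python3 - <<'E'
from h import *
from rig import eyes
g=eyes.grab_frame("scene"); w=eyes.grab_frame("wrist")
cv2.imwrite("pics/s4.png",np.hstack([cv2.resize(g["img"][130:230,250:370],(480,400),interpolation=2),cv2.resize(w["img"],(320,400))]))
E
```

```text
clock: 21.9
eef_pos: [442.1, -40.6, 333.5]
tcp_rot: [3.141, -0.002, -0.041]
contact_force: [-0.5, 0.6, -0.7]
opening: -0.001
grasp_force: 0.0
```

View pics/s4.png

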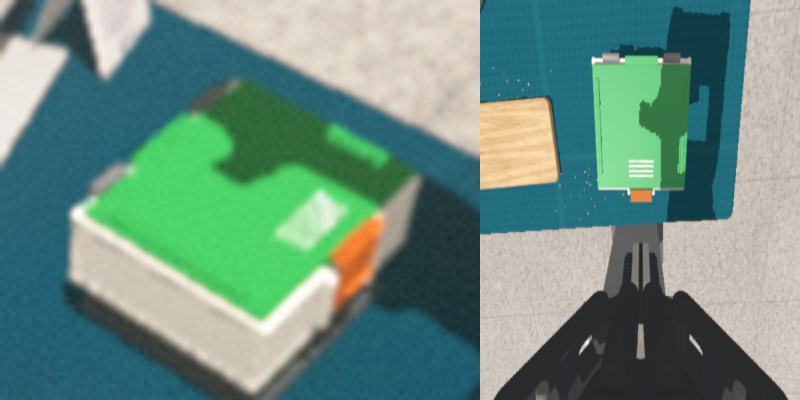

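The lid lies flush on the rim (edge from (85,210) to (262,320)). The orange catch at (357,262) is back over its lip, and the arm is clear.

```bash
python3 -c "
from rig import r
print(r.sign_off())"
```

```text
the job is handed in; nothing more can be done
None
```

The cheese lies released in the box and the lid is shut under the catch: it passed at about 9 N, then met its stop at about 9 N. The last picture shows the lid flush and the arm clear, and the job is handed in; the hand-in returned no verdict, the highest force I read was 23.5 N (limit 25 N) on touching the box floor with the cheese, and I did not re-measure the bystanders.

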